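# Line up the seasonings by height on the spice board

### The arm

A 7-joint arm with a two-finger parallel gripper is mounted at the origin on a cart in front of the work surface, level with it; the furniture and walls round the work are solid. World frame = base frame: x ahead of the robot, y to its left, z up, the work surface at z = 0. Lengths are in mm, angles in rad, forces in N, time in s.
With the tool pointing down it reaches from about 425 to 875 mm from the base axis. Payload 9.9 kg.
Tool frame: the origin (TCP) lies between the finger pads, 19 mm behind the fingertips; this is the grasp point; z points along the fingers, y is the line along which they close (so a half turn about z gives the same grasp; the last joint's range is limited). The gripper opens to 85 mm and grips with 20 to 120 N. Pads are 22 mm wide; open, the fingers measure 114 mm over their backs; the gripper's body (76 mm by 85 mm) begins 54 mm behind the grasp point. The pads swing forward as they close: fully open they stand 13 mm farther back than shut.
Start: joints at [-1.273, 0.576, 0.025, 1.437, -0.015, 1.129, -0.057], TCP at [251.493, 626.403, 249.989] pointing down, gripper open.
Joint ranges: [-2.76, 2.76], [-0.34, 2.15], [-1.52, 1.57], [0.19, 2.46], [-1.09, 4.23], [0.17, 1.99], [-2.82, 2.82]. Speed limits (rad/s): [2.22, 2.22, 3.01, 3.01, 3.14, 3.14, 3.14].

### API

Orientations are given as a unit quaternion [w, x, y, z].
In Python, from plant import telemetry, cams, job_done gives the robot as it stands.
- The arm moves only by the shell command python3 -m creep 'ROWS' [OPENING] [FORCE]. ROWS is text: rows parted by semicolons, each of 6 numbers parted by spaces: the shift along the world's x, y, z each as a share of 60 cm, from -1 to 1, then the turn, a rotation vector about the world's x, y, z each as a share of 90 degrees, from -1 to 1. In form: dx dy dz ax ay az; .... A call has exactly 5 rows; each row is the pose to reach, as a shift and turn from the pose commanded when the call began; what a row does not reach only later rows make up. A row lasts 1/8 s, in which the tool goes at most 62.5 mm and 10.7 degrees, less where a joint would pass 70% of its speed; a pose out of reach is approached as far as the arm can. A call with a number of a shift or a turn outside -1 to 1 is refused whole. A call with a gripper value outside its range is refused whole. OPENING is the closure, from -1 (fully open) to 1 (shut), set as the call begins (- or left out, the last holds). The fingers move at their own pace and stop on an object; FORCE is the grip in N (left out, the last holds). Time passes only in rows, so rows that repeat a pose let the fingers close, or fill a call up. It gives the time, the measured TCP pose, the force, the opening and the grip force at its end, in the units of the state.
- telemetry.observe(): the state, without advancing time (a new reading comes with each control period).
- cams.get_image(name): name is "side" or "top" or "wrist"; returns the picture (400x640x3 uint8, red, green, blue); there is no depth.
- cams.camera_params(name): a dict with "K" (3x3 intrinsics, pixels), "R" (3x3) and "t" (3): a world point X has camera coordinates R X + t; the wrist camera has in their place "T_tool_cam" (4x4, takes a point from camera to tool coordinates, whose origin is the TCP and whose axes are the flange's). Camera axes: x right, y down, z forward; pixel columns grow to the right and rows downward; lengths in mm; the calibration is good to about 2 mm. A picture is of the moment at which its call begins: read the wrist's pose just before it. camera_params takes no time and is no camera call.
- job_done(): hands the job in; it is judged then, once.
The state is a dict: "time": time; "q": joint angles; "qvel": joint speeds; "joint_efforts": joint torques, N m; "position": TCP position; "tool_rot": TCP orientation; "force": force on the tool from outside, world axes, zero at the start; "ft_torque": the same for the moment, N m; "grip_width": opening from 0.0 (shut) to 1.0 (fully open); "grasp_force": force on a finger pad.
Only numpy, scipy, OpenCV 4.12 (cv2) and the standard library are available. Lean on these libraries where they do the work, as an engineer would, in place of code of your own. Each camera call takes 0.05 s, during which the arm holds its last target. There are 200 camera calls.

### The job

Line up the four seasonings (brown pepper mill, dark-lidded spice jar, red-lidded jar, small amber jar) on the oak spice board in order of height, the tallest at the end beside the green kitchen timer and the shortest at the end beside the tin, each standing upright and centred on its own cork disc. Set them down gently, never dropping or tipping one over, and leave the timer and the tin where they stand.

Things in the scene. Friction and masses are not known exactly. Their poses are not given: they have to be found in the camera images.
- mill: dark brown turned wooden pepper mill with a small silver knob on top, 150 mm tall (the tallest), 58 mm across at its widest, round and waisted; about 0.2 kg. Grip it round the body with the TCP about 95 mm above its underside. Stands upright and loose on the worktop at the start; origin at the centre of its underside, z up. Its turn about z does not matter.
- spice_jar: slim glass spice jar with a dark brown-black lid and a dark blue label, 105 mm tall (second), a round cylinder 41 mm across; grip anywhere on its upper half. Stands upright and loose on the worktop at the start; origin at the centre of its underside, z up. Its turn about z does not matter.
- red_jar: glass jar with a red lid and pale contents, 86 mm tall (third), 58 x 62 mm across (62 along its y), nearly round; grip it at the lid or just under it, TCP about 60 mm above its underside. Stands upright and loose on the worktop at the start; origin at the centre of its underside, z up. Its turn about z does not matter.
- small_jar: small amber glass jar with a white lid and paper label, 58 mm tall (the shortest), round, 48 mm across; TCP about 35 mm above its underside grips it. Stands upright and loose on the worktop at the start; origin at the centre of its underside, z up. Its turn about z does not matter.
- disc_a: one of four alike round cork discs, 68 mm across, 3 mm thick, fixed in a straight row 90 mm apart (centres) on a pale oak board 95 x 360 x 12 mm, itself fixed on the worktop. The four letters are shuffled along the row. Origin: centre of its underside, 12 mm above the worktop, so its upper face is at z = 15 mm; z up, y along the row, x across it.
- disc_b: one of four alike round cork discs, 68 mm across, 3 mm thick, fixed in a straight row 90 mm apart (centres) on a pale oak board 95 x 360 x 12 mm, itself fixed on the worktop. The four letters are shuffled along the row. Origin: centre of its underside, 12 mm above the worktop, so its upper face is at z = 15 mm; z up, y along the row, x across it.
- disc_c: one of four alike round cork discs, 68 mm across, 3 mm thick, fixed in a straight row 90 mm apart (centres) on a pale oak board 95 x 360 x 12 mm, itself fixed on the worktop. The four letters are shuffled along the row. Origin: centre of its underside, 12 mm above the worktop, so its upper face is at z = 15 mm; z up, y along the row, x across it.
- disc_d: one of four alike round cork discs, 68 mm across, 3 mm thick, fixed in a straight row 90 mm apart (centres) on a pale oak board 95 x 360 x 12 mm, itself fixed on the worktop. The four letters are shuffled along the row. Origin: centre of its underside, 12 mm above the worktop, so its upper face is at z = 15 mm; z up, y along the row, x across it.
- timer: green and white round kitchen timer, 62 mm across, 46 mm high, standing loose on the worktop just past one end of the oak board, its centre about 100 mm beyond that of the nearest cork disc. It marks the tall end of the row; not to be moved. Origin at the centre of its underside.
- tin: low round food tin, gold with a white and red label, 86 mm across, 40 mm high, standing loose on the worktop just past the other end of the oak board; not to be moved. Origin at the centre of its underside. (Beware when swinging the arm: behind the work, from x = 0.6 m on, a wall cabinet hangs about 0.53 m above the worktop.)
Things that resemble listed ones, but are neither listed nor needed, are in the scene too. What is shaped like the small_jar but blue or purple is not meant.

How it is judged (in metres and radians):
At the end, for the whole second after the job is handed in: Each of the four stands released, at rest and upright (within 0.1 rad) on a cork disc of its own, its centre within 15 mm of the disc's: the mill on the disc nearest the timer, then the spice jar, the red-lidded jar, and the small amber jar on the disc farthest from the timer ((horizontal distance between mill and disc_a below 0.015 m or horizontal distance between mill and disc_b below 0.015 m or horizontal distance between mill and disc_c below 0.015 m or horizontal distance between mill and disc_d below 0.015 m) and horizontal distance between mill and timer between 0.055 and 0.145 m and height (world z) of mill between 0.008 and 0.025 m and angle between each of mill, spice_jar, red_jar, small_jar's own z axis and vertical below 0.1 rad and linear speed of each of mill, spice_jar, red_jar, small_jar below 0.02 m/s and angular speed of each of mill, spice_jar, red_jar, small_jar below 0.2 rad/s and (horizontal distance between spice_jar and disc_a below 0.015 m or horizontal distance between spice_jar and disc_b below 0.015 m or horizontal distance between spice_jar and disc_c below 0.015 m or horizontal distance between spice_jar and disc_d below 0.015 m) and horizontal distance between spice_jar and timer between 0.145 and 0.235 m and height (world z) of spice_jar between 0.008 and 0.025 m and (horizontal distance between red_jar and disc_a below 0.015 m or horizontal distance between red_jar and disc_b below 0.015 m or horizontal distance between red_jar and disc_c below 0.015 m or horizontal distance between red_jar and disc_d below 0.015 m) and horizontal distance between red_jar and timer between 0.235 and 0.325 m and height (world z) of red_jar between 0.008 and 0.025 m and (horizontal distance between small_jar and disc_a below 0.015 m or horizontal distance between small_jar and disc_b below 0.015 m or horizontal distance between small_jar and disc_c below 0.015 m or horizontal distance between small_jar and disc_d below 0.015 m) and horizontal distance between small_jar and timer between 0.325 and 0.415 m and height (world z) of small_jar between 0.008 and 0.025 m); the robot touches nothing.
It fails at once if the timer or the tin is pushed more than 20 mm from its place (distance of any of timer, tin from where it was at the start of the episode above 0.02 m).
It fails at once if one of the four is knocked or tipped over (more than 0.7 rad from upright) (angle between any of mill, spice_jar, red_jar, small_jar's own z axis and vertical above 0.7 rad).
It fails at once if one of the four is dropped (falling free of the fingers faster than 0.7 m/s, a drop of some 25 mm) ((linear speed of mill above 0.7 m/s and contact force between mill and the fingers below 0.01 N) or (linear speed of spice_jar above 0.7 m/s and contact force between spice_jar and the fingers below 0.01 N) or (linear speed of red_jar above 0.7 m/s and contact force between red_jar and the fingers below 0.01 N) or (linear speed of small_jar above 0.7 m/s and contact force between small_jar and the fingers below 0.01 N)).
It also fails if it takes over 122 s, if anything falls off the work surface, if the arm or the gripper's body presses on something with over 40 N, if the wrist force passes 120 N, or if a joint passes its speed limit or range.

## Working session

There is one attempt and no reset: what is moved stays moved. The work goes in short steps, Python scripts to look and compute and a shell command to move; the robot and the scene stay as the last step left them, time stands still between calls to the robot, and variables do not carry over. Pictures are saved under pics/ and viewed, at most 14 in all, crops included, and the job is handed in when it is done.

```bash
ls; mkdir -p pics
python3 - <<'E'
from plant import telemetry,cams
import cv2,numpy as np
s=telemetry.observe();print(s)
for n in ['top','side']:
    p=cams.camera_params(n);print(n,p)
    cv2.imwrite(f'pics/{n}0.png',cams.get_image(n)[:,:,::-1])
print(cams.camera_params('wrist'))
E
```

```text
pics
{'time': 0.0, 'q': array([-1.27274687,  0.576537  ,  0.02484392,  1.43792573, -0.01498554,
        1.12898655, -0.05650432]), 'qvel': array([ 6.28431750e-05,  8.50932319e-04, -8.94441710e-04,  4.33723969e-04,
       -1.15287705e-03,  2.25847017e-04,  1.09589056e-03]), 'joint_efforts': array([-9.98673340e-05, -7.65737844e+01,  2.25048780e+00, -2.85962570e+01,
        1.53118966e-02,  1.28199218e-02,  3.22142760e-06]), 'position': array([251.36884127, 625.98927745, 249.13308814]), 'tool_rot': array([-1.08931917e-04,  1.89749227e-01,  9.81832232e-01, -8.28888057e-04]), 'force': array([ 0.47566241,  0.52490232, -0.95035348]), 'ft_torque': array([-0.0068329 ,  0.0202103 , -0.00726843]), 'grasp_force': 0.0, 'grip_width': 1.0017451749991468}
top {'K': array([[398.72651178,   0.        , 328.8245962 ],
       [  0.        , 398.72651178, 199.99675987],
       [  0.        ,   0.        ,   1.        ]]), 'R': array([[-0.00401139, -0.99999001, -0.00197202],
       [-0.98550285,  0.00428774, -0.16960466],
       [ 0.16961142,  0.00126308, -0.98551021]]), 't': array([ 100.9386562 ,  473.16
[... 217 characters left out ...]
-0.56290961,  0.00258218],
       [-0.31608708, -0.46789337, -0.82532706],
       [ 0.46579272,  0.68132853, -0.56464907]]), 't': array([-316.82774339,  217.55833232,  931.29710431])}
{'K': array([[291.48980082,   0.        , 319.67745553],
       [  0.        , 291.48980082, 197.59982494],
       [  0.        ,   0.        ,   1.        ]]), 'T_tool_cam': array([[-1.48608241e-04, -9.59555892e-01, -2.81518147e-01,
         7.12607016e+01],
       [ 9.99999765e-01, -3.31198867e-04,  6.01011407e-04,
         2.63206873e-01],
       [-6.69942529e-04, -2.81517992e-01,  9.59555716e-01,
        -1.23137755e+02],
       [ 0.00000000e+00,  0.00000000e+00,  0.00000000e+00,
         1.00000000e+00]])}
```

View pics/top0.png

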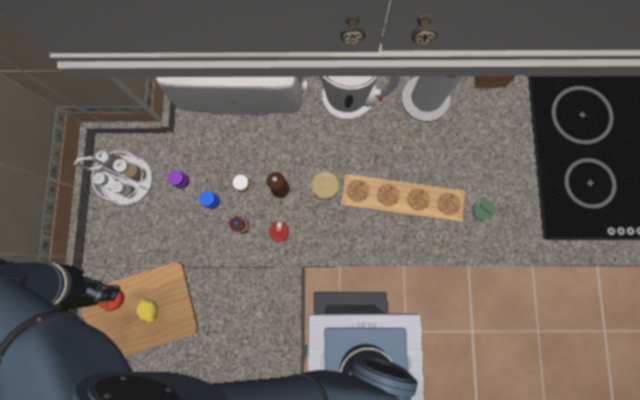

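View pics/side0.png

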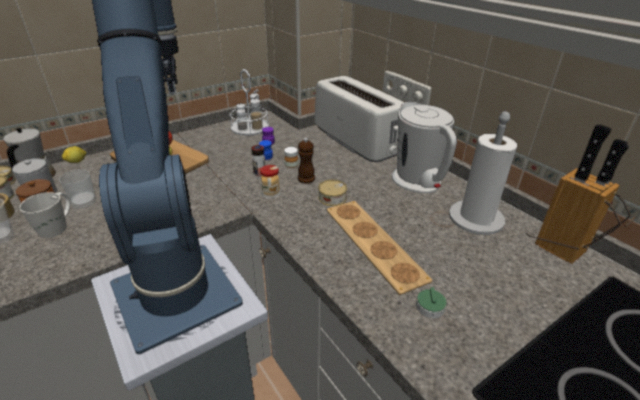

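The top view has the candidates in a cluster: white lid at (240,182), blue (208,199), purple (178,179), mill (278,184), dark-lidded jar (238,225) and red lid (279,232). The discs run from (358,190) to (448,203), with the tin at (325,185) and the timer at (484,209). The side view agrees. Next I'll measure these and check an enlarged crop.

```bash
cat > h.py <<'E'
import cv2,numpy as np
from plant import cams
def ray(n,u,v):
    p=cams.camera_params(n);R,t,K=map(np.array,(p['R'],p['t'],p['K']))
    return -R.T@t, R.T@np.linalg.solve(K,[u,v,1])
def plane(n,u,v,z):
    c,d=ray(n,u,v);return c+d*(z-c[2])/d[2]
def proj(n,X):
    p=cams.camera_params(n);x=p['K']@(p['R']@np.array(X,float)+p['t']);return x[:2]/x[2]
E
python3 - <<'E'
from h import *
t=cv2.imread('pics/top0.png');s=cv2.imread('pics/side0.png')
a=cv2.resize(t[155:250,155:355],None,fx=4,fy=4,interpolation=cv2.INTER_CUBIC)
b=cv2.resize(s[120:210,230:380],None,fx=4,fy=4,interpolation=cv2.INTER_CUBIC);b=cv2.resize(b,(360,216))
im=np.zeros((600,800,3),np.uint8);im[:380]=a;im[382:598,:360]=b
im[382:598,370:790]=cv2.resize(t[168:222,335:500],(420,216));cv2.imwrite('pics/crop0.png',im)
hsv=cv2.cvtColor(t,cv2.COLOR_BGR2HSV).astype(int);H,S,V=[hsv[:,:,i] for i in range(3)]
def blobs(name,m,x0,x1,y0,y1,z):
    m=m.copy();k=np.zeros_like(m);k[y0:y1,x0:x1]=1;m=(m&k.astype(bool)).astype(np.uint8)
    n,_,st,c=cv2.connectedComponentsWithStats(m)
    for i in range(1,n):
        if st[i,4]>25: print(name,st[i],c[i].round(1),plane('top',*c[i],z).round(1))
red=((H<8)|(H>172))&(S>140)
blobs('red',red&(V>90),260,300,215,250,86)
blobs('white',(S<60)&(V>150),225,256,170,195,58)
blobs('mill',(V<75),262,295,168,200,75)
blobs('spice',(V<75),225,252,213,236,100)
blobs('timer',(H>40)&(H<90)&(S>60),465,500,195,225,46)
blobs('tin',(H>12)&(H<32)&(S>70),308,341,168,202,40)
blobs('board',(H>8)&(H<28)&(S>75)&(V>90),341,468,170,225,12)
blobs('cork',(H>5)&(H<25)&(S>75)&(V<165),345,465,172,220,15)
E
```

```text
red [270 223  18  18 221] [278.5 232.7] [375.9 236.7  86. ]
white [232 174  16  16 208] [239.7 181.5] [525.4 353.7  58. ]
mill [268 179  21  19 198] [280.  189.4] [498.4 235.8  75. ]
timer [475 201  19  18 242] [484.4 209.8] [ 442.4 -345.    46. ]
tin [311 171  29  29 587] [324.6 185.5] [516.5 111.   40. ]
board [ 341  174  124   48 3815] [402.8 197.4] [ 485.2 -119.7   12. ]
cork [347 181  21  20 271] [357.1 190.8] [505.2  15.3  15. ]
cork [377 185  21  21 282] [387.2 195. ] [492.1 -73.5  15. ]
cork [407 189  22  21 280] [417.7 199.3] [ 478.9 -162.9   15. ]
cork [438 194  21  20 299] [448.  203.8] [ 465.  -251.3   15. ]
```

View pics/crop0.png

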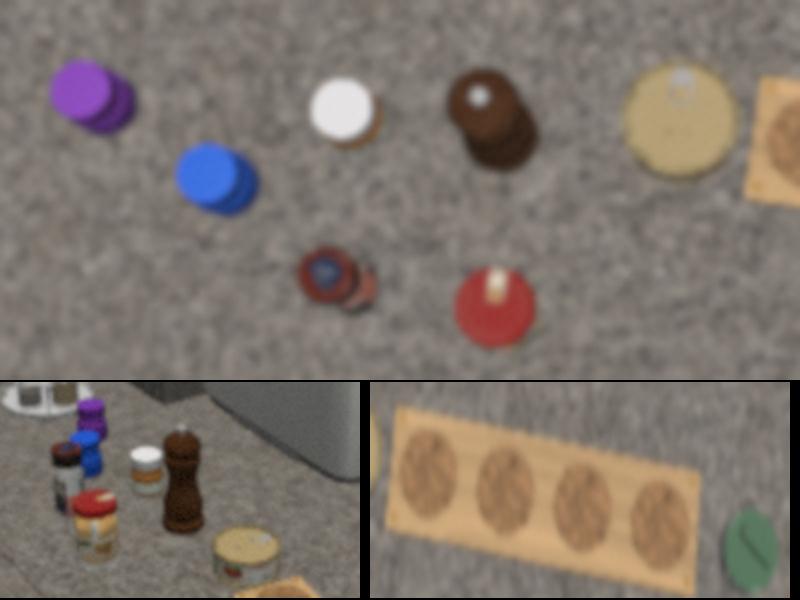

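The crop confirms four distinct seasonings. The white lid over an amber body at (240,182) is the small jar, since the two similarly shaped ones are solid blue and purple. The brown mill has its silver knob at (275,179), the dark-lidded jar with a blue label is at (237,224), and the red lid is at (278.5,231.5). I'll cross-check the positions across both views.

Run:
```python
from h import *
P={'mill':((274.6,179),147,(305.8,139.2)),'spice':((237,223.8),105,(257.9,147)),'red':((278.5,231.5),86,(269.6,168)),'small':((239.7,181.5),58,(291,150)),'blue':((207.3,199),58,None)}
for k,(a,z,b) in P.items():
    X=plane('top',*a,z);print(k,X.round(1),'r',np.hypot(*X[:2]).round(), 'side pred',proj('side',X).round(1),b)
    if b:
        A=[];B=[]
        for n,u in(('top',a),('side',b)):
            c,d=ray(n,*u);d/=np.linalg.norm(d);M=np.eye(3)-np.outer(d,d);A.append(M);B.append(M@c)
        print('   tri',np.linalg.lstsq(np.vstack(A),np.hstack(B),rcond=None)[0].round(1))
```

```text
mill [512.  241.5 147. ] r 566.0 side pred [305.7 139.2] (305.8, 139.2)
   tri [512.2 241.5 146.8]
spice [398.5 346.3 105. ] r 528.0 side pred [257.4 147.9] (257.9, 147)
   tri [398.9 345.1 108.6]
red [379.1 236.6  86. ] r 447.0 side pred [269.3 169.6] (269.6, 168)
   tri [379.1 235.6  91.8]
small [525.4 353.8  58. ] r 633.0 side pred [291.1 149.8] (291, 150)
   tri [525.5 354.1  57. ]
blue [474.9 444.1  58. ] r 650.0 side pred [265.  143.4] None
```

```bash
python3 -m creep '0.1 -0.1 0 0 0 -0.118;0.16 -0.16 0 0 0 -0.236;0.22 -0.22 0 0 0 -0.354;0.28 -0.28 0 0 0 -0.47;0.33 -0.33 0 0 0 -0.58' -1 40
```

```text
time: 0.72
position: [450.9, 426.3, 249.8]
tool_rot: [0.0, 0.605, 0.796, -0.0]
force: [0.4, 0.4, -0.3]
grip_width: 1.001
grasp_force: 0.0
```

```bash
python3 -m creep '0.06 -0.06 0 0 0 -0.11;0.1 -0.1 0 0 0 -0.2;0.1265 -0.1243 0 0 0 -0.268;0.1265 -0.1243 -0.06 0 0 -0.268;0.1265 -0.1243 -0.12 0 0 -0.268'
python3 - <<'E'
from h import *
from plant import telemetry
s=telemetry.observe();print(s['position'],s['tool_rot'],s['q'].round(2))
cv2.imwrite('pics/w1.png',cams.get_image('wrist')[:,:,::-1])
E
```

```text
time: 1.35
position: [525.6, 353.6, 177.0]
tool_rot: [-0.0, 0.756, 0.655, 0.0]
force: [0.2, 0.1, 0.4]
grip_width: 1.0
grasp_force: 0.0
[525.56808852 353.60198375 177.03906666] [-2.24649029e-05  7.56012768e-01  6.54556841e-01  1.89455278e-04] [-0.89  0.61  0.37  1.66 -0.26  0.93 -0.56]
```

View pics/w1.png

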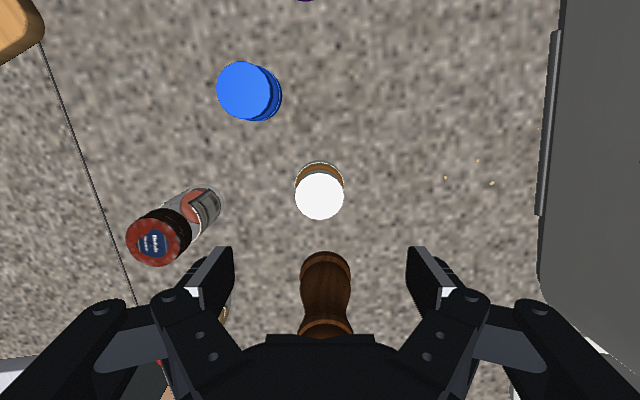

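The wrist view has the white lid at (319,197), and the jar top directly under the TCP would project to (319.7,198), so the gripper is centred. I'll go down and grip.

```bash
python3 -m creep '0 0 -0.08 0 0 0;0 0 -0.15 0 0 0;0 0 -0.2 0 0 0;0 0 -0.2383 0 0 0;0 0 -0.2383 0 0 0'; python3 -m creep '0 0 0 0 0 0;0 0 0 0 0 0;0 0 0 0 0 0;0 0 0 0 0 0;0 0 0 0 0 0' 1 35;  python3 -m creep '0 0 0 0 0 0;0 0 0 0 0 0;0 0 0 0 0 0;0 0 0.005 0 0 0;0 0 0.02 0 0 0'
```

```text
time: 2.02
position: [524.4, 353.4, 33.8]
tool_rot: [-0.0, 0.756, 0.655, -0.002]
force: [0.2, 0.3, -0.3]
grip_width: 1.001
grasp_force: 0.0
time: 2.65
position: [526.0, 354.3, 36.7]
tool_rot: [-0.0, 0.756, 0.655, 0.001]
force: [-1.2, -0.2, 7.6]
grip_width: 0.534
grasp_force: 34.9
time: 3.28
position: [525.2, 353.8, 47.4]
tool_rot: [-0.0, 0.756, 0.655, -0.0]
force: [-0.7, -0.1, -0.4]
grip_width: 0.538
grasp_force: 36.0
```

```bash
python3 -m creep '0 0 0.06 0 0 0;0 0 0.14 0 0 0;0 0 0.22 0 0 0;0 0 0.3 0 0 0;0 0 0.338 0 0 0'; python3 -m creep '0 -0.05 0 0 0 0;0 -0.12 0 0 0 0;-0.01 -0.2 0 0 0 0;-0.02 -0.28 0 0 0 0;-0.033 -0.36 0 0 0 0'; python3 -m creep '0 -0.08 0 0 0 0;0 -0.14 0 0 0 0;0 -0.18 0 0 0 0;0 -0.204 0 0 0 0;0 -0.204 0 0 0 0'
```

```text
time: 3.9
position: [526.2, 353.9, 253.6]
tool_rot: [0.0, 0.756, 0.655, 0.002]
force: [0.1, 0.6, -1.8]
grip_width: 0.536
grasp_force: 36.2
time: 4.53
position: [505.2, 136.1, 250.5]
tool_rot: [0.0, 0.756, 0.655, 0.0]
force: [1.1, -1.2, -0.9]
grip_width: 0.535
grasp_force: 36.2
time: 5.15
position: [505.6, 14.9, 250.1]
tool_rot: [0.0, 0.756, 0.654, 0.0]
force: [0.3, 1.4, -0.7]
grip_width: 0.536
grasp_force: 36.2
```

```bash
python3 -m creep '0 0 -0.06 0 0 0;0 0 -0.14 0 0 0;0 0 -0.22 0 0 0;0 0 -0.28 0 0 0;0 0 -0.305 0 0 0'; python3 -m creep '0 0 -0.008 0 0 0;0 0 -0.015 0 0 0;0 0 -0.021 0 0 0;0 0 -0.0265 0 0 0;0 0 -0.0275 0 0 0'
```

```text
time: 5.78
position: [504.8, 16.8, 65.0]
tool_rot: [-0.001, 0.755, 0.655, -0.001]
force: [-0.6, 1.5, -1.2]
grip_width: 0.541
grasp_force: 36.2
time: 6.4
position: [506.0, 15.5, 51.5]
tool_rot: [0.0, 0.756, 0.655, 0.001]
force: [-5.2, 1.1, 22.4]
grip_width: 0.537
grasp_force: 38.4
```

```bash
python3 -m creep '0 0 0.002 0 0 0;0 0 0.002 0 0 0;0 0 0.002 0 0 0;0 0 0.002 0 0 0;0 0 0.002 0 0 0' -1;  python3 -m creep '0 0 0.03 0 0 0;0 0 0.1 0 0 0;0 0 0.18 0 0 0;0 0 0.26 0 0 0;0 0 0.33 0 0 0'
python3 - <<'E'
from h import *
from plant import telemetry
s=telemetry.observe();print(s['position'],s['tool_rot'])
im=cams.get_image('wrist')[:,:,::-1];t=cams.get_image('top')[:,:,::-1]
cv2.imwrite('pics/w2.png',np.vstack([im,np.hstack([t[150:250,200:520],t[150:250,200:520]])]))
E
```

```text
time: 7.02
position: [505.6, 15.4, 51.4]
tool_rot: [-0.0, 0.756, 0.655, -0.0]
force: [-0.1, 0.5, -0.8]
grip_width: 0.999
grasp_force: 0.0
time: 7.65
position: [505.5, 15.3, 251.3]
tool_rot: [0.0, 0.756, 0.655, 0.0]
force: [0.5, -0.0, -0.2]
grip_width: 0.998
grasp_force: 0.0
[505.49483748  15.32937559 251.32424935] [1.86261563e-04 7.55886866e-01 6.54702177e-01 2.66621755e-04]
```

View pics/w2.png

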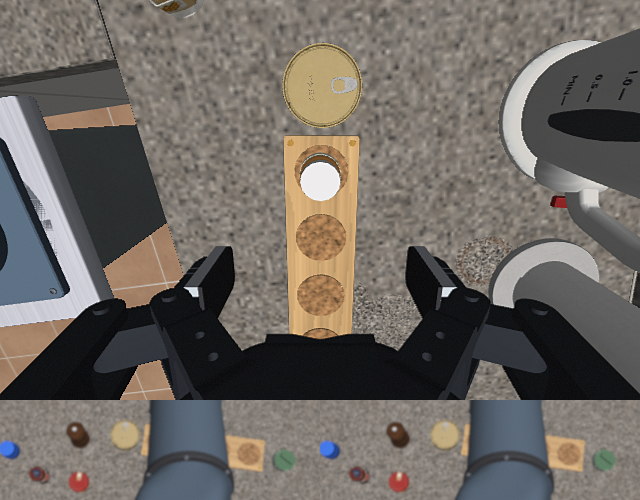

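The small jar stands upright and centred on the first disc, with its lid at (320,181) in the wrist view, and the tool is square to the board. Next is the red jar.

```bash
python3 -m creep '-0.03 0.05 0 0 0 0;-0.075 0.13 0 0 0 0;-0.12 0.21 0 0 0 0;-0.165 0.29 0 0 0 0;-0.195 0.34 0 0 0 0'; python3 -m creep '-0.0155 0.028 0 0 0 0;-0.0155 0.028 -0.04 0 0 0;-0.0155 0.028 -0.09 0 0 0;-0.0155 0.028 -0.11 0 0 0;-0.0155 0.028 -0.11 0 0 0'
python3 - <<'E'
from h import *
from plant import telemetry
s=telemetry.observe();print(s['position'],s['tool_rot'],s['q'].round(2))
im=cams.get_image('wrist')[:,:,::-1]
cv2.imwrite('pics/w3.png',im)
E
```

```text
time: 8.38
position: [386.7, 221.5, 248.9]
tool_rot: [-0.0, 0.755, 0.656, -0.0]
force: [0.8, -0.4, -0.4]
grip_width: 0.999
grasp_force: 0.0
time: 9.0
position: [379.0, 235.8, 182.9]
tool_rot: [0.0, 0.756, 0.655, -0.001]
force: [0.4, 0.0, 0.5]
grip_width: 0.999
grasp_force: 0.0
[379.00601431 235.79457206 182.941013  ] [ 5.27054612e-05  7.55980559e-01  6.54593357e-01 -9.63423000e-04] [-0.95  0.35  0.39  2.11 -0.2   0.71 -0.57]
```

View pics/w3.png

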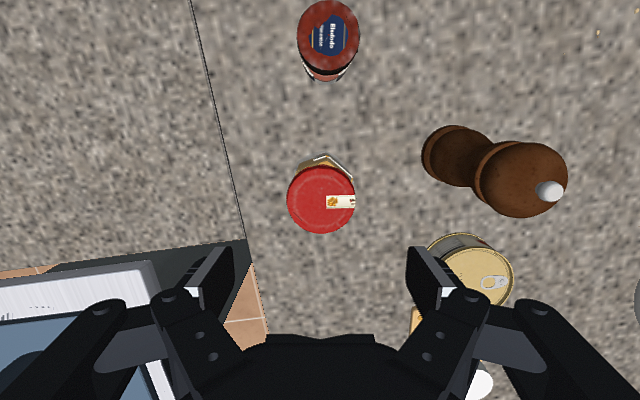

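The red lid is at (321,200). For a centred gripper it should be at (320,206), so I'll shift 3 mm in +y, go down and grip.

```bash
python3 -m creep '0 0.005 -0.06 0 0 0;0 0.005 -0.12 0 0 0;0 0.005 -0.17 0 0 0;0 0.005 -0.205 0 0 0;0 0.005 -0.205 0 0 0'; python3 -m creep '0 0 0 0 0 0;0 0 0 0 0 0;0 0 0 0 0 0;0 0 0 0 0 0;0 0 0 0 0 0' 1 40;  python3 -m creep '0 0 0 0 0 0;0 0 0 0 0 0;0 0 0 0 0 0;0 0 0.005 0 0 0;0 0 0.02 0 0 0'
```

```text
time: 9.68
position: [379.3, 239.1, 60.3]
tool_rot: [-0.0, 0.756, 0.655, -0.001]
force: [0.4, 0.1, 1.0]
grip_width: 1.0
grasp_force: 0.0
time: 10.3
position: [380.2, 239.7, 62.1]
tool_rot: [0.0, 0.756, 0.655, 0.001]
force: [-0.7, -1.1, 11.2]
grip_width: 0.656
grasp_force: 39.4
time: 10.92
position: [379.0, 239.1, 73.0]
tool_rot: [-0.0, 0.756, 0.655, -0.0]
force: [-0.2, -0.2, -3.5]
grip_width: 0.656
grasp_force: 42.4
```

```bash
python3 -m creep '0 0 0.05 0 0 0;0 0 0.12 0 0 0;0 0 0.18 0 0 0;0 0 0.213 0 0 0;0.02 -0.05 0.213 0 0 0'; python3 -m creep '0.02 -0.07 0 0 0 0;0.045 -0.14 0 0 0 0;0.075 -0.22 0 0 0 0;0.105 -0.3 0 0 0 0;0.13 -0.37 0 0 0 0'; python3 -m creep '0.02 -0.06 0 0 0 0;0.038 -0.101 0 0 0 0;0.038 -0.101 -0.04 0 0 0;0.038 -0.101 -0.1 0 0 0;0.038 -0.101 -0.13 0 0 0'
```

```text
time: 11.55
position: [391.3, 211.2, 202.2]
tool_rot: [-0.0, 0.754, 0.656, 0.002]
force: [-0.0, 0.2, -4.8]
grip_width: 0.65
grasp_force: 43.4
time: 12.18
position: [469.3, -14.6, 200.9]
tool_rot: [0.0, 0.756, 0.655, 0.0]
force: [1.3, 0.9, -3.3]
grip_width: 0.653
grasp_force: 43.4
time: 12.8
position: [491.0, -73.2, 121.3]
tool_rot: [-0.001, 0.756, 0.655, -0.001]
force: [-0.1, -1.0, -4.2]
grip_width: 0.652
grasp_force: 43.5
```

```bash
python3 -m creep '0 0 -0.01 0 0 0;0 0 -0.02 0 0 0;0 0 -0.03 0 0 0;0 0 -0.035 0 0 0;0 0 -0.035 0 0 0'
```

```text
time: 13.42
position: [492.1, -73.4, 101.3]
tool_rot: [-0.0, 0.756, 0.655, 0.0]
force: [-0.4, 0.8, -3.1]
grip_width: 0.652
grasp_force: 43.5
```

```bash
python3 -m creep '0 0 -0.012 0 0 0;0 0 -0.024 0 0 0;0 0 -0.033 0 0 0;0 0 -0.04 0 0 0;0 0 -0.042 0 0 0'; python3 -m creep '0 0 0 0 0 0;0 0 0 0 0 0;0 0 0 0 0 0;0 0 0 0 0 0;0 0 0 0 0 0' -1;  python3 -m creep '0 0 0.03 0 0 0;0 0 0.1 0 0 0;0 0 0.18 0 0 0;0 0 0.26 0 0 0;0 0 0.29 0 0 0'
python3 - <<'E'
from h import *
from plant import telemetry
s=telemetry.observe();print(s['position'],s['tool_rot'])
im=cams.get_image('wrist')[:,:,::-1]
cv2.imwrite('pics/w4.png',im)
E
```

```text
time: 14.05
position: [491.9, -73.5, 77.0]
tool_rot: [-0.0, 0.756, 0.655, 0.0]
force: [-7.9, 2.4, 31.9]
grip_width: 0.652
grasp_force: 46.2
time: 14.68
position: [492.1, -73.4, 76.1]
tool_rot: [-0.0, 0.756, 0.655, -0.0]
force: [-0.0, 0.9, -0.1]
grip_width: 0.997
grasp_force: 0.0
time: 15.3
position: [492.9, -73.7, 252.8]
tool_rot: [0.001, 0.756, 0.655, 0.001]
force: [-0.3, 0.6, -0.3]
grip_width: 0.998
grasp_force: 0.0
[492.91018013 -73.65350419 252.82088746] [0.0012431  0.75586318 0.65472674 0.00148288]
```

View pics/w4.png

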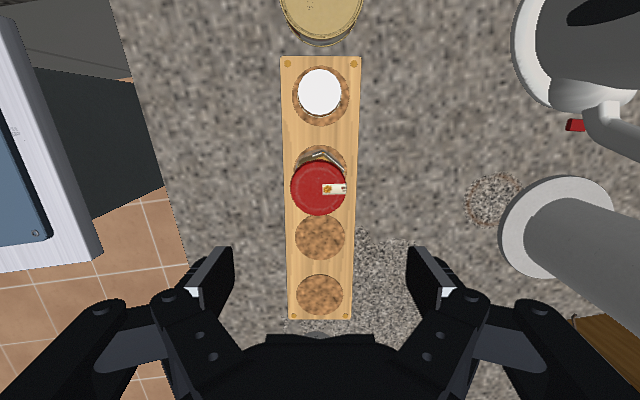

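The red jar sits centred on the second disc: its lid is at (319,188), where (320,188) was expected. Next is the spice jar.

```bash
python3 -m creep '-0.01 0.05 0 0 0 0;-0.03 0.13 0 0 0 0;-0.05 0.22 0 0 0 0;-0.07 0.31 0 0 0 0;-0.09 0.4 0 0 0 0'; python3 -m creep '-0.02 0.09 0 0 0 0;-0.04 0.18 0 0 0 0;-0.06 0.26 0 0 0 0;-0.0655 0.299 0 0 0 0;-0.0655 0.299 -0.04 0 0 0';python3 -m creep '0 0 -0.02 0 0 0;0 0 -0.04 0 0 0;0 0 -0.04 0 0 0;0 0 -0.04 0 0 0;0 0 -0.04 0 0 0'
python3 - <<'E'
from h import *
from plant import telemetry
s=telemetry.observe();print(s['position'],s['tool_rot'],s['q'].round(2))
im=cams.get_image('wrist')[:,:,::-1]
cv2.imwrite('pics/w5.png',im)
p=cams.camera_params('wrist');T=np.linalg.inv(p['T_tool_cam'])
c=T@[0,0,s['position'][2]-105,1];u=p['K']@c[:3];print(u/u[2],c[2]/p['K'][0,0])
E
```

```text
time: 15.98
position: [437.2, 168.2, 249.7]
tool_rot: [-0.0, 0.756, 0.655, -0.0]
force: [1.2, 0.5, 0.4]
grip_width: 1.001
grasp_force: 0.0
time: 16.6
position: [399.0, 348.3, 226.2]
tool_rot: [-0.0, 0.755, 0.656, 0.001]
force: [-0.4, -0.3, -0.6]
grip_width: 0.999
grasp_force: 0.0
time: 17.23
position: [399.1, 346.1, 202.7]
tool_rot: [-0.0, 0.756, 0.655, 0.0]
force: [0.1, -0.0, -0.2]
grip_width: 0.998
grasp_force: 0.0
[399.10175415 346.10021501 202.67366231] [-7.76347131e-05  7.55884227e-01  6.54705114e-01  4.92776797e-04] [-1.06  0.43  0.37  1.9  -0.2   0.85 -0.73]
[319.20677876 206.17646856   1.        ] 0.7961664525196808
```

View pics/w5.png

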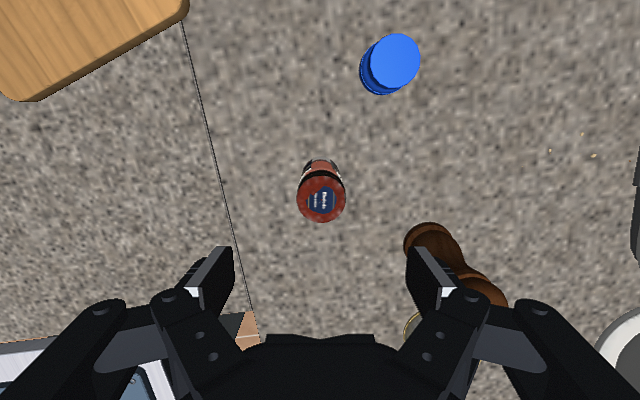

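The dark lid is at (321.5,199), against (319,206) if centred. I'll shift about 4–5 mm in +y and 2 mm in +x, go down and grip.

```bash
python3 -m creep '0.003 0.008 -0.06 0 0 0;0.003 0.008 -0.12 0 0 0;0.003 0.008 -0.18 0 0 0;0.003 0.008 -0.221 0 0 0;0.003 0.008 -0.221 0 0 0'; python3 -m creep '0 0 0 0 0 0;0 0 0 0 0 0;0 0 0 0 0 0;0 0 0 0 0 0;0 0 0 0 0 0' 1 35;  python3 -m creep '0 0 0 0 0 0;0 0 0 0 0 0;0 0 0 0 0 0;0 0 0.005 0 0 0;0 0 0.02 0 0 0'
```

```text
time: 17.9
position: [400.0, 350.2, 68.4]
tool_rot: [0.0, 0.756, 0.655, -0.001]
force: [-0.2, 0.5, 0.8]
grip_width: 1.005
grasp_force: 0.0
time: 18.52
position: [401.0, 351.3, 70.7]
tool_rot: [-0.0, 0.756, 0.655, 0.001]
force: [-1.0, 0.3, 6.2]
grip_width: 0.469
grasp_force: 34.5
time: 19.15
position: [400.4, 350.7, 81.8]
tool_rot: [0.0, 0.756, 0.655, -0.0]
force: [-0.7, -0.8, -0.8]
grip_width: 0.473
grasp_force: 35.4
```

```bash
python3 -m creep '0 0 0.05 0 0 0;0 0 0.12 0 0 0;0 0 0.2 0 0 0;0 0 0.26 0 0 0;0 0 0.281 0 0 0'; python3 -m creep '0.01 -0.05 0 0 0 0;0.02 -0.13 0 0 0 0;0.03 -0.21 0 0 0 0;0.045 -0.3 0 0 0 0;0.06 -0.38 0 0 0 0'; python3 -m creep '0.015 -0.08 0 0 0 0;0.03 -0.17 0 0 0 0;0.045 -0.26 0 0 0 0;0.055 -0.35 0 0 0 0;0.062 -0.43 0 0 0 0';python3 -m creep '0.008 -0.0455 0 0 0 0;0.008 -0.0455 -0.03 0 0 0;0.008 -0.0455 -0.1 0 0 0;0.008 -0.0455 -0.18 0 0 0;0.008 -0.0455 -0.23 0 0 0'
```

```text
time: 19.77
position: [401.2, 351.1, 252.6]
tool_rot: [-0.0, 0.756, 0.655, 0.002]
force: [-0.7, -0.1, -2.2]
grip_width: 0.468
grasp_force: 35.6
time: 20.4
position: [436.1, 120.8, 249.6]
tool_rot: [-0.0, 0.756, 0.655, -0.001]
force: [0.6, -0.9, -0.3]
grip_width: 0.47
grasp_force: 35.6
time: 21.02
position: [473.3, -137.0, 249.5]
tool_rot: [-0.0, 0.756, 0.655, -0.0]
force: [0.6, -0.3, -1.6]
grip_width: 0.471
grasp_force: 35.6
time: 21.65
position: [477.2, -162.0, 109.6]
tool_rot: [-0.001, 0.756, 0.655, -0.001]
force: [0.1, 0.2, -0.8]
grip_width: 0.47
grasp_force: 35.7
```

```bash
python3 -m creep '0 0 -0.012 0 0 0;0 0 -0.024 0 0 0;0 0 -0.034 0 0 0;0 0 -0.041 0 0 0;0 0 -0.045 0 0 0'; python3 -m creep '0 0 0 0 0 0;0 0 0 0 0 0;0 0 0 0 0 0;0 0 0 0 0 0;0 0 0 0 0 0' -1;  python3 -m creep '0 0 0.03 0 0 0;0 0 0.1 0 0 0;0 0 0.18 0 0 0;0 0 0.24 0 0 0;0 0 0.275 0 0 0'
python3 - <<'E'
from h import *
from plant import telemetry
s=telemetry.observe();print(s['position'],s['tool_rot'])
im=cams.get_image('wrist')[:,:,::-1]
cv2.imwrite('pics/w6.png',im)
p=cams.camera_params('wrist');T=np.linalg.inv(p['T_tool_cam'])
c=T@[0,0,s['position'][2]-120,1];u=p['K']@c[:3];print(u/u[2],c[2]/p['K'][0,0])
E
```

```text
time: 22.28
position: [478.9, -162.5, 85.5]
tool_rot: [0.0, 0.756, 0.655, 0.0]
force: [-6.5, 2.1, 37.0]
grip_width: 0.469
grasp_force: 39.0
time: 22.9
position: [478.6, -162.5, 85.1]
tool_rot: [-0.0, 0.756, 0.655, -0.0]
force: [-0.1, 0.2, -0.7]
grip_width: 1.002
grasp_force: 0.0
time: 23.52
position: [479.0, -162.7, 252.1]
tool_rot: [0.001, 0.756, 0.655, 0.001]
force: [0.0, 0.4, -0.7]
grip_width: 1.001
grasp_force: 0.0
[ 478.95799966 -162.67891793  252.05846405] [0.00084668 0.75585506 0.654738   0.0007572 ]
[319.26444811 194.48772397   1.        ] 0.9093748504848012
```

View pics/w6.png

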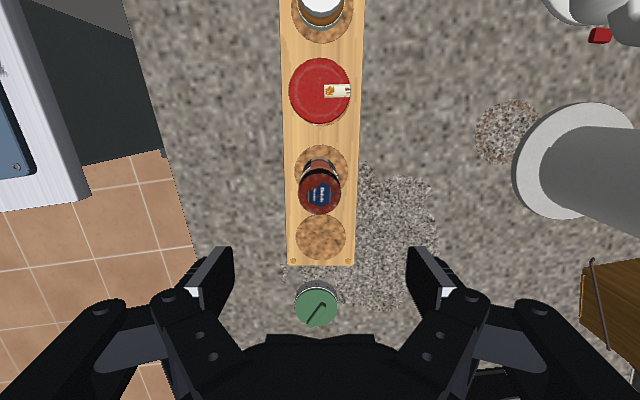

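The spice jar is centred on the third disc, with its lid at (319,196), where (319,194.5) was expected. The mill is last.

```bash
python3 -m creep '0.005 0.05 0 0 0 0;0.015 0.13 0 0 0 0;0.02 0.22 0 0 0 0;0.025 0.31 0 0 0 0;0.03 0.4 0 0 0 0'; python3 -m creep '0.006 0.08 0 0 0 0;0.013 0.16 0 0 0 0;0.02 0.23 0 0 0 0;0.0257 0.2735 0 0 0 0;0.0257 0.2735 0 0 0 0';python3 -m creep '0 0 0 0 0 0;0 0 0 0 0 0;0 0 0 0 0 0;0 0 0 0 0 0;0 0 0 0 0 0'
python3 - <<'E'
from h import *
from plant import telemetry
s=telemetry.observe();print(s['position'],s['tool_rot'],s['q'].round(2))
im=cams.get_image('wrist')[:,:,::-1]
cv2.imwrite('pics/w7.png',im)
p=cams.camera_params('wrist');T=np.linalg.inv(p['T_tool_cam'])
for z in(148,130):
    c=T@[0,0,s['position'][2]-z,1];u=p['K']@c[:3];print(u/u[2],c[2]/p['K'][0,0])
E
```

```text
time: 24.2
position: [496.4, 79.2, 249.9]
tool_rot: [-0.0, 0.756, 0.655, 0.0]
force: [0.4, -0.6, 0.2]
grip_width: 1.003
grasp_force: 0.0
time: 24.82
position: [511.8, 243.3, 249.4]
tool_rot: [-0.0, 0.755, 0.656, -0.0]
force: [0.1, -0.5, -0.8]
grip_width: 1.0
grasp_force: 0.0
time: 25.45
position: [512.1, 241.5, 250.2]
tool_rot: [-0.0, 0.756, 0.655, 0.0]
force: [-0.8, 0.0, 0.1]
grip_width: 1.001
grasp_force: 0.0
[512.05422391 241.46943944 250.19276904] [-1.49973651e-05  7.55894430e-01  6.54693522e-01  6.19374345e-05] [-0.84  0.45  0.47  1.74 -0.24  1.01 -0.42]
[319.21427598 204.45445024   1.        ] 0.8110470962545008
[319.24327156 198.17761826   1.        ] 0.870312155285115
```

View pics/w7.png

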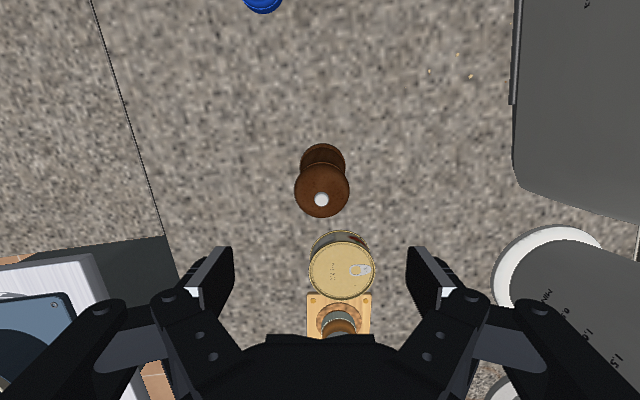

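The mill's knob is at (321,199), against (319,204.5) if centred. I'll shift 4 mm in +y and 2 mm in +x, then go down to 98 mm, which keeps the gripper body clear of the knob.

```bash
python3 -m creep '0.003 0.0065 -0.05 0 0 0;0.003 0.0065 -0.11 0 0 0;0.003 0.0065 -0.17 0 0 0;0.003 0.0065 -0.22 0 0 0;0.003 0.0065 -0.253 0 0 0'; python3 -m creep '0 0 0 0 0 0;0 0 0 0 0 0;0 0 0 0 0 0;0 0 0 0 0 0;0 0 0 0 0 0' 1 45;  python3 -m creep '0 0 0 0 0 0;0 0 0 0 0 0;0 0 0 0 0 0;0 0 0.005 0 0 0;0 0 0.02 0 0 0'
```

```text
time: 26.12
position: [513.4, 245.4, 96.9]
tool_rot: [-0.0, 0.756, 0.655, -0.001]
force: [-0.1, -0.4, 0.9]
grip_width: 1.004
grasp_force: 0.0
time: 26.75
position: [514.5, 245.8, 99.5]
tool_rot: [0.0, 0.756, 0.655, 0.001]
force: [0.3, -0.8, 6.7]
grip_width: 0.553
grasp_force: 46.7
time: 27.38
position: [513.4, 245.4, 110.5]
tool_rot: [-0.0, 0.756, 0.655, -0.0]
force: [0.3, 1.7, -1.5]
grip_width: 0.553
grasp_force: 46.4
```

```bash
python3 -m creep '0 0 0.05 0 0 0;0 0 0.12 0 0 0;0 0 0.19 0 0 0;0 0 0.235 0 0 0;0 0 0.25 0 0 0'; python3 -m creep '-0.005 -0.04 0 0 0 0;-0.01 -0.1 0 0 0 0;-0.02 -0.18 0 0 0 0;-0.03 -0.26 0 0 0 0;-0.04 -0.34 0 0 0 0'; python3 -m creep '-0.008 -0.08 0 0 0 0;-0.016 -0.16 0 0 0 0;-0.024 -0.24 0 0 0 0;-0.032 -0.32 0 0 0 0;-0.037 -0.39 0 0 0 0';python3 -m creep '-0.004 -0.06 0 0 0 0;-0.004 -0.09 0 0 0 0;-0.004 -0.098 0 0 0 0;-0.004 -0.098 0 0 0 0;-0.004 -0.098 -0.03 0 0 0'
```

```text
time: 28.0
position: [514.3, 245.6, 262.2]
tool_rot: [0.0, 0.756, 0.655, 0.001]
force: [-0.4, 0.1, -1.7]
grip_width: 0.55
grasp_force: 46.8
time: 28.62
position: [488.3, 39.0, 259.3]
tool_rot: [-0.0, 0.756, 0.654, -0.001]
force: [0.5, -1.2, -2.3]
grip_width: 0.553
grasp_force: 46.7
time: 29.25
position: [465.6, -194.8, 259.3]
tool_rot: [-0.001, 0.756, 0.654, -0.001]
force: [0.1, -0.5, -1.1]
grip_width: 0.552
grasp_force: 46.7
time: 29.88
position: [466.2, -250.1, 242.8]
tool_rot: [0.001, 0.755, 0.656, 0.001]
force: [0.4, -0.0, -1.6]
grip_width: 0.552
grasp_force: 46.8
```

```bash
python3 -m creep '0 0 -0.05 0 0 0;0 0 -0.1 0 0 0;0 0 -0.14 0 0 0;0 0 -0.17 0 0 0;0 0 -0.18 0 0 0'; python3 -m creep '0 0 -0.01 0 0 0;0 0 -0.02 0 0 0;0 0 -0.028 0 0 0;0 0 -0.032 0 0 0;0 0 -0.034 0 0 0'
```

```text
time: 30.5
position: [465.2, -249.5, 133.4]
tool_rot: [-0.001, 0.755, 0.656, -0.0]
force: [0.3, 0.5, -1.4]
grip_width: 0.554
grasp_force: 46.7
time: 31.12
position: [465.3, -251.6, 114.4]
tool_rot: [0.0, 0.756, 0.655, 0.0]
force: [-3.4, 1.1, 17.1]
grip_width: 0.55
grasp_force: 47.8
```

In contact (17 N), so I'll release, rise straight up and look.

```bash
python3 -m creep '0 0 0 0 0 0;0 0 0 0 0 0;0 0 0 0 0 0;0 0 0 0 0 0;0 0 0 0 0 0' -1;  python3 -m creep '0 0 0.03 0 0 0;0 0 0.09 0 0 0;0 0 0.16 0 0 0;0 0 0.22 0 0 0;0 0 0.26 0 0 0'; python3 -m creep '0 0.05 0 0 0 0;0 0.1 0.02 0 0 0;-0.05 0.18 0.03 0 0 0;-0.1 0.26 0.03 0 0 0;-0.1 0.34 0.03 0 0 0'; python3 -m creep '0 0.08 0 0 0 0;0 0.16 0 0 0 0;0 0.24 0 0 0 0;0 0.3 0 0 0 0;0 0.3 0 0 0 0'
python3 - <<'E'
from h import *
t=cams.get_image('top')[:,:,::-1];s=cams.get_image('side')[:,:,::-1]
im=np.zeros((590,800,3),np.uint8)
im[:300]=cv2.resize(t[160:235,300:500],(800,300),interpolation=cv2.INTER_CUBIC)
im[310:590,:373]=cv2.resize(s[170:320,300:500],(373,280),interpolation=cv2.INTER_CUBIC)
cv2.imwrite('pics/end.png',im)
d=[(465.2,-251.6),(478.6,-162.6),(492,-73.6),(505.4,15.4)]
for (x,y),h in zip(d,(162,120,101,73)):
    print(np.r_[proj('top',(x,y,h))-[300,160]]*4, (proj('side',(x,y,h))-[300,170])*1.867+[0,310])
E
```

```text
time: 31.75
position: [465.2, -251.3, 113.9]
tool_rot: [-0.0, 0.756, 0.655, 0.0]
force: [0.1, -0.4, -0.8]
grip_width: 1.001
grasp_force: 0.0
time: 32.38
position: [465.4, -251.5, 271.7]
tool_rot: [0.001, 0.756, 0.655, 0.0]
force: [0.6, 0.3, -0.7]
grip_width: 1.0
grasp_force: 0.0
time: 33.0
position: [403.1, -46.4, 288.1]
tool_rot: [-0.0, 0.756, 0.654, 0.0]
force: [1.1, 0.6, -0.0]
grip_width: 0.997
grasp_force: 0.0
time: 33.62
position: [404.9, 135.4, 287.7]
tool_rot: [-0.0, 0.754, 0.657, 0.0]
force: [-0.4, -0.0, -0.1]
grip_width: 0.997
grasp_force: 0.0
[659.06755266 138.49690666] [210.39075903 409.28848715]
[504.40345109 130.8885812 ] [162.71966898 396.07520333]
[366.93228427 117.43352029] [124.35917385 371.55928411]
[233.75500489 107.09604162] [ 90.96731204 355.47888123]
```

View pics/end.png

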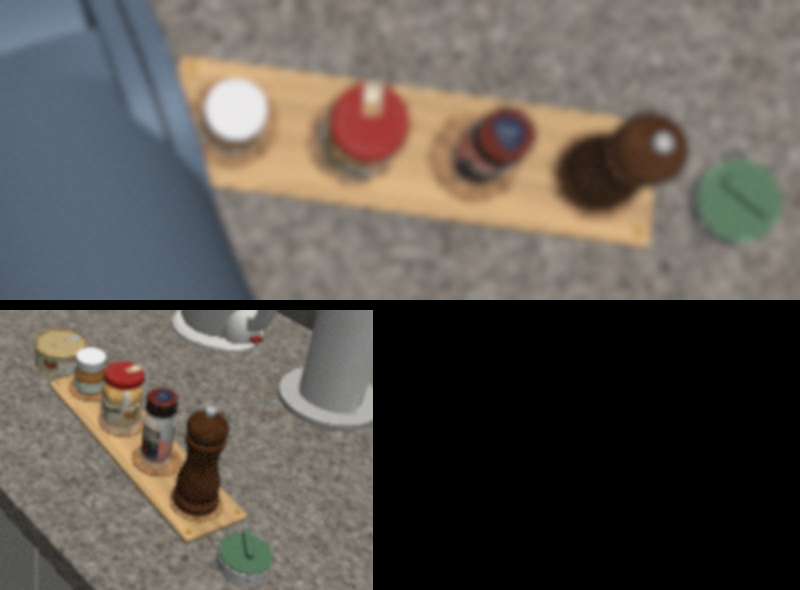

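All four stand upright on their discs in the right order. In the top crop the tops are at (663,142), (508,130), (369,123) and (236,109), within about 4 mm of the predicted positions. The timer and tin are where they were, so I'm handing in.

```bash
python3 -c "
from plant import job_done
print(job_done())"
```

```text
the job is handed in; nothing more can be done
None
```

The job is handed in: mill, spice jar, red-lidded jar and small amber jar stand in that order from timer to tin, each upright and about 4 mm or less off its disc's centre in the last pictures; no verdict came back.

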